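Extend the telescoping length stop and hold it out

ROBOT

A 7-joint arm with a two-finger parallel gripper is mounted at the origin on a cart in front of the work surface, level with it; the furniture and walls round the work are solid. World frame = base frame: x ahead of the robot, y to its left, z up, the work surface at z = 0. Lengths are in m, angles in rad, forces in N, time in s.
With the tool pointing down it reaches from about 0.425 to 0.975 m from the base axis. Payload 16.7 kg.
Tool frame: the origin (TCP) lies at the very end of the fingers, on their centre line; the grasp point (between the pads) lies 19 mm behind it (grip_depth is the distance from the TCP to the grasp point, in m); z points along the fingers, y is the line along which they close (so a half turn about z gives the same grasp; the last joint's range is limited). The gripper opens to 85 mm and grips with 20 to 120 N. Pads are 22 mm wide; open, the fingers measure 114 mm over their backs; the gripper's body (76 mm by 85 mm) begins 54 mm behind the grasp point. The pads swing forward as they close: fully open they stand 13 mm farther back than shut.
Start: joints at [1.167, 0.426, 0.074, 1.606, -0.034, 1.111, -0.067], TCP at [0.169, -0.653, 0.231] pointing down, gripper open.
Joint ranges: [-2.85, 2.85], [-0.5, 2.14], [-1.23, 1.37], [0.21, 2.46], [-1.02, 4.16], [0.16, 2.05], [-2.73, 2.73]. Speed limits (rad/s): [1.89, 1.89, 2.39, 2.39, 3.01, 3.01, 3.01].

INTERFACE

Orientations are given as [roll, pitch, yaw] about the fixed x, y, z axes, in that order (R = Rz(yaw) Ry(pitch) Rx(roll)).
In Python, from plant import * gives the robot as it stands.
- The arm moves only by the tool servo_tool, never from a script. Its argument "moves" is a list that holds one entry, the list of rows, each a list of 4 numbers: the shift along the tool's x, y, z in units of 25 mm (1.0 is 25 mm), then the turn about the tool's z in units of 30 degrees (1.0 is 30 degrees). A call has 1 to 10 rows; each row shifts and turns the commanded pose from where the row before left it, along the tool's axes as they then stand; what a row does not reach is not made up. A row lasts 1/8 s, in which the tool goes at most 62.5 mm and 10.7 degrees, less where a joint would pass 70% of its speed; a pose out of reach is approached as far as the arm can. A call with a number of a shift or a turn outside -1 to 1 is refused whole. A call with a gripper value outside its range is refused whole. "grip" is the gripper's target within -1 to 1 (fully open at 1, half-way at 0, shut at -1), set as the call begins (left out, the last holds). The fingers move at their own pace and stop on an object; "squeeze" is the grip in N (left out, the last holds). Time passes only in rows, so rows that do not move let the fingers close. It gives the time, the measured TCP pose, the force, the opening and the grip force at its end, in the units of the state.
- get_obs(): the state, without advancing time (a new reading comes with each control period).
- read_camera(name): name is "scene" or "top"; returns the picture (400x640x3 uint8, red, green, blue); there is no depth.
- camera_params(name): a dict with "vertical_fov" (degrees; the focal length in pixels is half the picture's height over the tangent of half this angle, whatever the lens; pixels are square), "cx", "cy" (the principal point, pixels), "origin" and "attitude" of the camera in the world. Camera axes: x right, y down, z forward; pixel columns grow to the right and rows downward; lengths in m; the calibration is good to about 2 mm. A picture is of the moment at which its call begins. camera_params takes no time and is no camera call.
- hand_in(): hands the job in; it is judged then, once.
The state is a dict: "clock": time; "joint_positions": joint angles; "joint_velocities": joint speeds; "joint_efforts": joint torques, N m; "eef_pos": TCP position; "tcp_rot": TCP orientation; "ft_force": force on the tool from outside, world axes, zero at the start; "ft_torque": the same for the moment, N m; "opening": finger opening in m; "grasp_force": force on a finger pad.
Only numpy, scipy, OpenCV 4.12 (cv2) and the standard library are available. Lean on these libraries where they do the work, as an engineer would, in place of code of your own. Each camera call takes 0.05 s, during which the arm holds its last target. There are 200 camera calls.

TASK

Get the telescoping length stop ready for use: first put the loose star knob that stands to the right of the open drawer into that drawer, let go of it and push the drawer fully shut, so that the way of the stop is clear. Then press the button on top of the stop's tube so that its head springs out to the first stop, take hold of the head, pull it on to the second stop, as far as it goes, and finish while still holding it out there (it springs back if let go). Leave the other tools where they lie.

Things in the scene. Friction and masses are not known exactly. Their poses are not given: they have to be found in the camera images.
- knob_mid (a point): Black star knob, loose, 44 mm across its lobes and 46 mm tall, about 50 g, standing on its 18 mm stem on the table to the right of the open drawer (another such knob behind the chest is not meant). The point is at the centre of its lobed head, 34 mm above its foot; the head spans 26 to 42 mm above the foot and is gripped across from above at any yaw. It may fall over in the drawer, that does no harm.
- chest_drawer0 (a joint): Drawer of a low light wooden chest (200 x 200 x 92 mm, fixed) that faces the robot: 0 = fully shut, grows as it comes out towards the robot (m), up to 0.132; starts open by 0.115 to 0.13. Moves with about 1 N. Open, it stands in the way of the stop's head.
- drawer_floor (a point): Centre of the drawer's inner floor, 22 mm above the table; moves with the drawer. +x points into the chest, +y to the left along the drawer's front, z up. The drawer is 167 mm (x) by 170 mm (y) outside with 6 mm walls whose tops are 48 mm above this floor; when open only the part towards -x lies outside the chest: the middle of the open part lies about 25 mm to -x of this point (the chest's front face is then 31 mm or more to +x of the point).
- chest_drawer0_handle (a point): Middle of the straight bar handle on the drawer's front, 100 mm long along y, 35 mm out from the front, about 54 mm above the table. Push it along +x of the point to shut the drawer (axes as drawer_floor); the bar is 11 mm thick.
- stop_head (a point): Centre of the head of the telescoping stop: black upright block 24 mm (x) by 32 mm (y) by 56 mm (z), its centre 60 mm above the table, on the end of a 14 mm steel rod. It comes out of its fixed square aluminium tube (34 mm wide, 140 mm long, on a foot plate, left of the chest's front) along -y of this point, in front of the chest. z is up. The fingers fit across its x faces from above.
- stop_rod (a joint): How far the rod of the stop is out (m): 0 = in, locked by a catch until the button is pressed; pressing lets it spring out by itself to the first stop, about 0.022 to 0.025; the second stop is the hard end at 0.12. Pulling beyond the first stop works against a return spring, about 6 N at the second stop; let go, it springs back to the first stop.
- button_top (a point): Middle of the top of the stop's round grey push button, 24 mm across, on top of the aluminium tube, 85 mm above the table and 119 mm to +y of the centre of the unextended head. Pressed straight down with the shut fingers.
- stop_button (a joint): How far the button is down (m): 0 = up, 0.006 = fully down, which takes 5 N; it springs up again. The catch lets go at about 0.004.
- caliper: bystander: vernier caliper lying near the table's front edge, 232 mm long, 17 mm high; origin under its middle
- pencil: bystander: flat carpenter pencil, 181 mm long, near the table's front edge; origin under its middle
- sanding: bystander: cork sanding block 64 x 112 x 30 mm, at the right; origin under its middle
There are look-alikes about, which are no part of the job. Leave any red look-alike of the part that bears knob_mid alone.

How it is judged:
On the way, in this order (a step that is already met when the one before it is completed fails the run):
1. the star knob is let go inside the drawer (x of knob_mid in the frame of drawer_floor between -0.085 and 0.085 m and y of knob_mid in the frame of drawer_floor between -0.085 and 0.085 m and z of knob_mid in the frame of drawer_floor between 0 and 0.05 m and contact force between the fingers and knob below 0.1 N and linear speed of knob below 0.05 m/s), for 0.2 s.
2. the drawer is shut with the knob in it (x of knob_mid in the frame of drawer_floor between -0.085 and 0.085 m and y of knob_mid in the frame of drawer_floor between -0.085 and 0.085 m and z of knob_mid in the frame of drawer_floor between 0 and 0.05 m and value of joint chest_drawer0 below 0.005 m), for 0.2 s.
3. the button of the stop is pressed (value of joint stop_button above 0.0035 m), for 0.02 s.
4. the stop is pulled to its second stop (value of joint stop_rod above 0.115 m), for 0.2 s.
At the end, for the whole second after the job is handed in: The knob lies in the drawer, the drawer is shut (within 5 mm), and the fingers hold the head of the stop (more than 2 N) at the second stop (rod out by more than 115 of 120 mm), at rest (all of step 2 and value of joint stop_rod above 0.115 m and velocity of joint stop_rod below 0.02 m/s and contact force between the fingers and stop_rod above 2 N); the arm keeps its last pose, push and grip.
It fails at once if a bystander (caliper, pencil, sanding block) is shifted by more than 30 mm (distance of any of caliper, pencil, sanding from where it was at the start of the episode above 0.03 m).
It also fails if it takes over 64 s, if anything falls off the work surface, if the arm or the gripper's body presses on something with over 40 N, if the wrist force passes 120 N, or if a joint passes its speed limit or range.

## Working session

There is one attempt and no reset: what is moved stays moved. The work goes in short steps, Python scripts to look and compute and a tool call to move; the robot and the scene stay as the last step left them, time stands still between calls to the robot, and variables do not carry over. Pictures are saved under pics/ and viewed, at most 10 in all, crops included, and the job is handed in when it is done.

Besides the shell and the picture viewer there is one more tool, called by a JSON object that holds its "fn" and its "kwargs", one argument or row to a line. servo_tool: Moves the arm, as the interface text tells. Shifts and turns lie within -1 to 1; 1 stands for 25 mm of shift or 30 degrees of turn. Its arguments: {"type":"object","properties":{"moves":{"type":"array","items":{"type":"array","items":{"type":"array","items":{"type":"number","minimum":-1,"maximum":1}}}},"grip":{"type":"number"},"squeeze":{"type":"number"}},"required":["moves"]}

```bash
mkdir -p pics; python3 - <<'E'
from plant import *
import cv2
for n in("scene","top"):
    cv2.imwrite(f"pics/{n}0.png",cv2.resize(read_camera(n)[:,:,::-1],(800,500),interpolation=cv2.INTER_CUBIC)); print(n,camera_params(n))
o=get_obs();print({k:o[k] for k in("clock","eef_pos","tcp_rot","opening")})
E
```

```text
scene {'vertical_fov': 47.98537966226217, 'cx': 324.01898146729894, 'cy': 201.14984089529136, 'origin': array([0.0592419 , 0.21550271, 0.80298668]), 'attitude': array([-2.43011369,  0.01355239, -2.0647982 ])}
top {'vertical_fov': 55.76818894459838, 'cx': 326.6086901971191, 'cy': 199.8040696017802, 'origin': array([ 0.45557543, -0.04722394,  0.90953135]), 'attitude': array([-3.00213873, -0.0328211 , -1.5719049 ])}
{'clock': 0.1, 'eef_pos': array([ 0.16936744, -0.65303289,  0.2307058 ]), 'tcp_rot': array([-3.14044416e+00,  4.44124159e-05,  2.53743708e-01]), 'opening': 0.08553217247957003}
```

View pics/scene0.png

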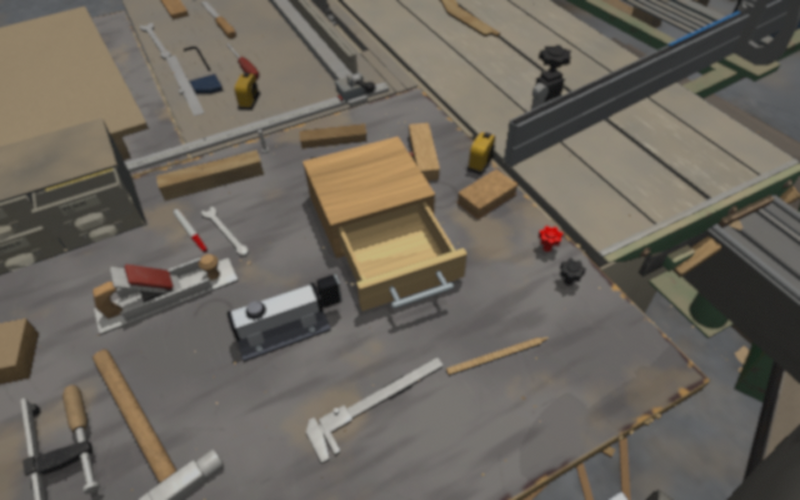

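View pics/top0.png

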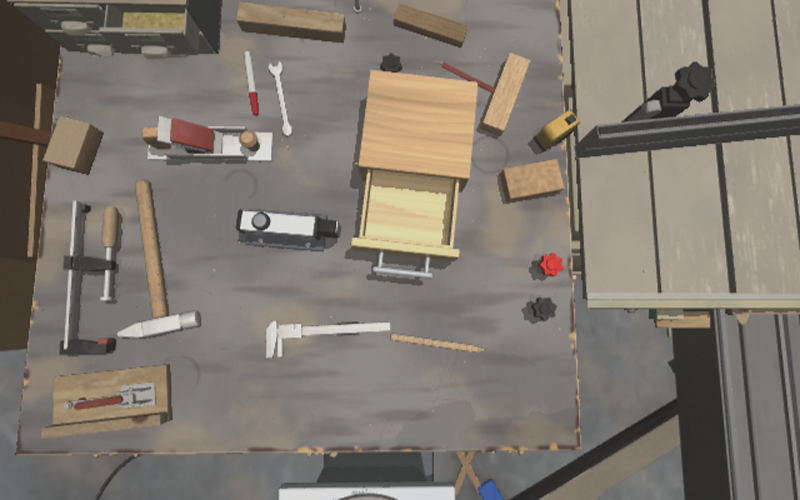

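The views show the black knob at top (542,310), the red look-alike at (551,265), the handle at about (402,270), the stop head at (330,228) and the button at (261,221), all in 800x500 pixels. I'll enlarge these for precision.

```bash
cat > h.py <<'E'
from plant import *
import cv2, numpy as np
from scipy.spatial.transform import Rotation as Ro
def cam(n):
    p=camera_params(n);f=200/np.tan(np.radians(p["vertical_fov"]/2));return p,f,Ro.from_euler("xyz",p["attitude"]).as_matrix()
def atz(n,u,v,z):
    p,f,R=cam(n);d=R@[(u-p["cx"])/f,(v-p["cy"])/f,1];return p["origin"]+d*(z-p["origin"][2])/d[2]
def proj(n,P):
    p,f,R=cam(n);c=R.T@(np.array(P)-p["origin"]);return f*c[0]/c[2]+p["cx"],f*c[1]/c[2]+p["cy"]
def crop(n,x,y,w,h,s):
    return cv2.resize(read_camera(n)[y:y+h,x:x+w,::-1],(w*s,h*s),interpolation=cv2.INTER_CUBIC)
E
python3 - <<'E'
from h import *
a=crop("top",180,130,200,100,4)   # 800x400
cv2.imwrite("pics/c1.png",a)
b=crop("top",400,190,60,75,4);c=crop("scene",420,170,70,75,4)
d=crop("scene",170,200,65,75,4)
cv2.imwrite("pics/c2.png",np.hstack([b,c,d]))
E
```

```text
(no output)
```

View pics/c1.png

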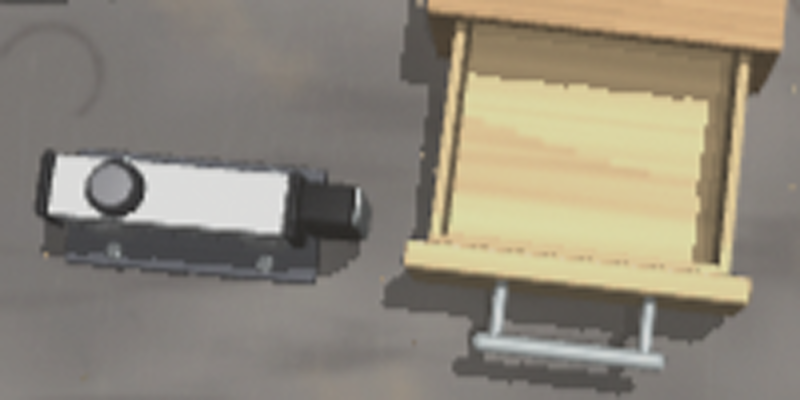

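View pics/c2.png

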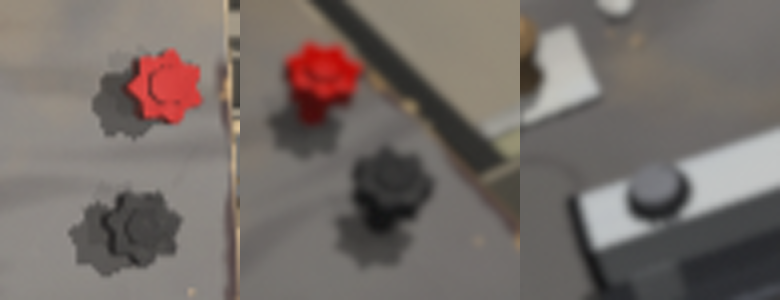

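The crops show the button top at (115,186), the handle bar from (474,341) to (662,361), the head top at about (329,211), the knob boss at (145,226) in the top view and (155,175) in the scene view.

```bash
python3 - <<'E'
from h import *
np.set_printoptions(precision=4,suppress=True)
T=lambda X,Y,z:atz("top",180+X/4-.4,130+Y/4-.4,z)
k=atz("top",435.9,246.1,.044);print("knob",k,"scene pred",proj("scene",k),"seen",458.4,213.4, atz("scene",458.4,213.4,.044))
b=T(115,186,.085);print("button",b,"scene pred",proj("scene",b),"seen",170+34-.4,200+45-.4)
h1=T(474,341,.058);h2=T(662,361,.058);print("handle",(h1+h2)/2,np.linalg.norm(h2-h1),"yaw",np.degrees(np.arctan2(h1[0]-h2[0],h1[1]-h2[1])*-1))
yaw=-np.arctan2(h1[0]-h2[0],h1[1]-h2[1])
e=T(55,152,.0785),T(292,173,.0785);f=T(50,215,.0785),T(287,237,.0785)
for p,q in(e,f):print("tube yaw",np.degrees(-np.arctan2(p[0]-q[0],p[1]-q[1])),np.linalg.norm(p-q))
print("head seen",T(329,211,.088))
for y in(yaw,-np.arctan2(e[0][0]-e[1][0],e[0][1]-e[1][1])):print("head pred",b-.119*np.array([-np.sin(y),np.cos(y),0]))
# drawer front face top corners z=.076?
for X,Y in((408,242),(750,278),(448,238),(722,270),(462,22),(745,52)):print("front",T(X,Y,.07))
E
```

```text
knob [ 0.4706 -0.3267  0.044 ] scene pred (np.float64(458.6976488036033), np.float64(212.1845021811406)) seen 458.4 213.4 [ 0.4683 -0.324   0.044 ]
button [0.6231 0.1859 0.085 ] scene pred (np.float64(205.7319496571929), np.float64(244.1980083066872)) seen 203.6 244.6
handle [ 0.535 -0.064  0.058] 0.10683936299602446 yaw -5.980279797071803
tube yaw -4.847170558236962 0.13164177769644225
tube yaw -5.141872388642586 0.13092963613912675
head seen [0.6092 0.068  0.088 ]
head pred [0.6107 0.0675 0.085 ]
head pred [0.613  0.0673 0.085 ]
front [0.5951 0.0261 0.07  ]
front [ 0.5754 -0.1662  0.07  ]
front [0.5975 0.0037 0.07  ]
front [ 0.5799 -0.1504  0.07  ]
front [ 0.723  -0.0028  0.07  ]
front [ 0.7067 -0.1654  0.07  ]
```

Both cameras agree within about 3 mm, sizes check out, and the chest yaw is about -5.3°. I'll go to the knob first.

{"fn": "servo_tool", "kwargs": {
  "moves": [
    [[0, 0, 0, 0.33], [0, 0, 0, 0.33], [0.7, -0.9, 0, 0], [0.7, -0.9, 0, 0], [0.7, -0.9, 0, 0], [0.7, -0.9, 0, 0], [0.7, -0.9, 0, 0], [0.7, -0.9, 0, 0], [0.7, -0.9, 0, 0], [0.7, -0.9, 0, 0]]
  ],
  "grip": 1
}}

```text
clock: 1.55
eef_pos: [0.326, -0.4862, 0.2314]
tcp_rot: [3.142, -0.0, -0.092]
ft_force: [0.9, -0.3, 0.5]
opening: 0.0849
grasp_force: 0.0
```

{"fn": "servo_tool", "kwargs": {
  "moves": [
    [[0.72, -0.97, 0, 0], [0.72, -0.97, 0, 0], [0.72, -0.97, 0, 0], [0.72, -0.97, 0, 0], [0.72, -0.97, 0, 0], [0.72, -0.97, 0, 0], [0.72, -0.97, 0.8, 0], [0, 0, 1, 0], [0, 0, 1, 0], [0, 0, 0, 0]]
  ]
}}

```text
clock: 2.8
eef_pos: [0.4655, -0.3289, 0.1599]
tcp_rot: [-3.14, 0.003, -0.092]
ft_force: [0.8, -0.3, 1.0]
opening: 0.0854
grasp_force: 0.0
```

```bash
python3 - <<'E'
from h import *
o=get_obs();print(o["eef_pos"])
cv2.imwrite("pics/d1.png",np.hstack([crop("top",370,180,110,130,3),crop("scene",400,130,140,130,3)]))
E
```

```text
[ 0.46552955 -0.32890905  0.15994081]
```

View pics/d1.png

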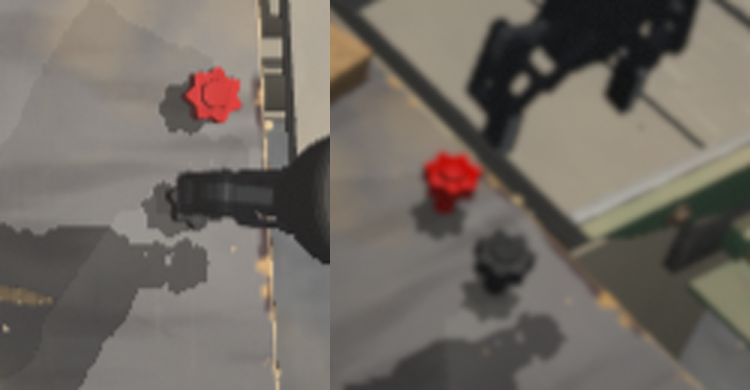

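The arm is over the knob and clear of the red one. I'll descend and grip.

{"fn": "servo_tool", "kwargs": {
  "moves": [
    [[0.15, -0.13, 0.8, 0], [0, 0, 1, 0], [0, 0, 1, 0], [0, 0, 1, 0], [0, 0, 1, 0], [0, 0, 0.7, 0], [0, 0, 0.38, 0], [0, 0, 0, 0]]
  ]
}}

```text
clock: 3.9
eef_pos: [0.4705, -0.3266, 0.0143]
tcp_rot: [-3.141, 0.0, -0.092]
ft_force: [-0.2, -0.5, -0.3]
opening: 0.0853
grasp_force: 0.0
```

{"fn": "servo_tool", "kwargs": {
  "moves": [
    [[0, 0, 0, 0], [0, 0, 0, 0], [0, 0, 0, 0], [0, 0, 0, 0], [0, 0, 0, 0], [0, 0, 0, 0]]
  ],
  "grip": -1,
  "squeeze": 30
}}

```text
clock: 4.65
eef_pos: [0.471, -0.3268, 0.015]
tcp_rot: [3.141, -0.001, -0.092]
ft_force: [0.1, 1.1, 5.9]
opening: 0.0422
grasp_force: 29.6
```

{"fn": "servo_tool", "kwargs": {
  "moves": [
    [[0, 0, -0.6, 0], [0, 0, -1, 0], [0, 0, -1, 0], [0, 0, -1, 0], [0.48, -0.97, -1, 0], [0.48, -0.97, 0, 0], [0.48, -0.97, 0, 0], [0.48, -0.97, 0, 0], [0.48, -0.97, 0, 0], [0.48, -0.97, 0, 0]]
  ]
}}

```text
clock: 5.9
eef_pos: [0.5559, -0.1876, 0.1304]
tcp_rot: [3.141, -0.001, -0.092]
ft_force: [1.2, 0.5, -1.2]
opening: 0.0419
grasp_force: 30.5
```

{"fn": "servo_tool", "kwargs": {
  "moves": [
    [[0.48, -0.97, 0, 0], [0.48, -0.97, 0, 0], [0.48, -0.97, 0, 0], [0.48, -0.97, 0, 0], [0.48, -0.97, 0, 0], [0, 0, 0, 0], [0, 0, 0, 0]]
  ]
}}

```text
clock: 6.78
eef_pos: [0.626, -0.0737, 0.1299]
tcp_rot: [3.141, -0.0, -0.092]
ft_force: [0.2, -0.3, -0.8]
opening: 0.0417
grasp_force: 30.6
```

```bash
python3 - <<'E'
from h import *
o=get_obs();print(o["eef_pos"],o["grasp_force"],o["opening"])
cv2.imwrite("pics/e1.png",np.hstack([crop("top",250,110,140,130,3),crop("scene",230,110,120,130,3)]))
E
```

```text
[ 0.62601328 -0.07367549  0.12987179] 30.552940193738323 0.04172602784525499
```

View pics/e1.png

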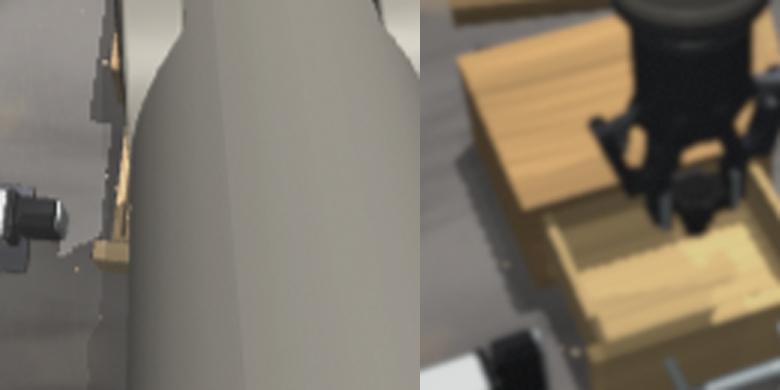

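The knob is still in the fingers and hangs over the open part of the drawer. I'll lower it and release.

{"fn": "servo_tool", "kwargs": {
  "moves": [
    [[0, 0, 0.9, 0], [0, 0, 0.9, 0], [0, 0, 0.9, 0], [0, 0, 0.5, 0], [0, 0, 0.25, 0], [0, 0, 0, 0]]
  ]
}}

```text
clock: 7.62
eef_pos: [0.6264, -0.0732, 0.0432]
tcp_rot: [-3.142, -0.0, -0.092]
ft_force: [0.4, -0.1, 0.1]
opening: 0.0418
grasp_force: 30.6
```

{"fn": "servo_tool", "kwargs": {
  "moves": [
    [[0, 0, 0, 0], [0, 0, 0, 0], [0, 0, 0, 0], [0, 0, 0, 0], [0, 0, 0, 0]]
  ],
  "grip": 0.6
}}

```text
clock: 8.25
eef_pos: [0.6264, -0.073, 0.0431]
tcp_rot: [-3.142, -0.0, -0.092]
ft_force: [0.1, -0.1, -0.8]
opening: 0.0685
grasp_force: 0.0
```

{"fn": "servo_tool", "kwargs": {
  "moves": [
    [[0, 0, -0.5, 0], [0, 0, -1, 0], [0, 0, -1, 0], [0, 0, -1, 0], [-1, 0, -0.5, 0], [-1, 0, 0, 0], [-1, 0, 0, 0], [-1, 0, 0, 0], [-1, 0, 0, 0], [-1, 0, 0, 0]]
  ]
}}

```text
clock: 9.5
eef_pos: [0.4764, -0.0592, 0.1439]
tcp_rot: [-3.142, -0.001, -0.092]
ft_force: [0.5, 0.2, -0.6]
opening: 0.0681
grasp_force: 0.0
```

```bash
python3 - <<'E'
from h import *
cv2.imwrite("pics/f1.png",np.hstack([crop("top",250,110,140,130,3),crop("scene",230,130,120,130,3)]))
E
```

```text
(no output)
```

View pics/f1.png

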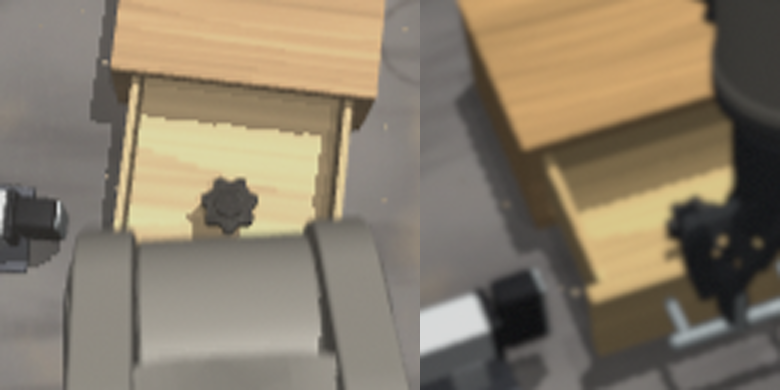

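The knob stands in the drawer. Next I'll shut the fingers, lower them in front of the bar and push.

{"fn": "servo_tool", "kwargs": {
  "moves": [
    [[0, 0.1, 0.8, 0], [0, 0.1, 0.9, 0], [0, 0, 0.9, 0], [0, 0, 0.9, 0], [0, 0, 0.8, 0], [0.7, 0, 0, 0], [0.6, 0, 0, 0], [0.5, 0, 0, 0], [0.5, 0, 0, 0], [0.5, 0, 0, 0]]
  ],
  "grip": -1
}}

```text
clock: 10.85
eef_pos: [0.547, -0.0709, 0.0358]
tcp_rot: [3.142, -0.0, -0.092]
ft_force: [-2.1, -1.5, 0.7]
opening: 0.0
grasp_force: 0.8
```

{"fn": "servo_tool", "kwargs": {
  "moves": [
    [[0.5, 0, 0, 0], [0.5, 0, 0, 0], [0.5, 0, 0, 0], [0.5, 0, 0, 0], [0.5, 0, 0, 0], [0.4, 0, 0, 0]]
  ]
}}

```text
clock: 11.6
eef_pos: [0.6193, -0.0774, 0.0356]
tcp_rot: [-3.142, -0.0, -0.092]
ft_force: [-1.5, -0.4, 0.5]
opening: -0.0003
grasp_force: 0.7
```

{"fn": "servo_tool", "kwargs": {
  "moves": [
    [[0.3, 0, 0, 0], [0.2, 0, 0, 0], [0.2, 0, 0, 0], [0.1, 0, 0, 0], [0, 0, 0, 0]]
  ]
}}

```text
clock: 12.22
eef_pos: [0.6386, -0.0791, 0.0357]
tcp_rot: [-3.141, -0.0, -0.092]
ft_force: [-0.5, 0.1, 0.3]
opening: -0.0002
grasp_force: 0.0
```

```bash
python3 - <<'E'
from h import *
print(get_obs()["ft_force"])
cv2.imwrite("pics/g1.png",np.hstack([crop("top",250,80,140,130,3),crop("scene",230,130,120,130,3)]))
E
```

```text
[-0.52767464  0.13375032  0.25554646]
```

View pics/g1.png

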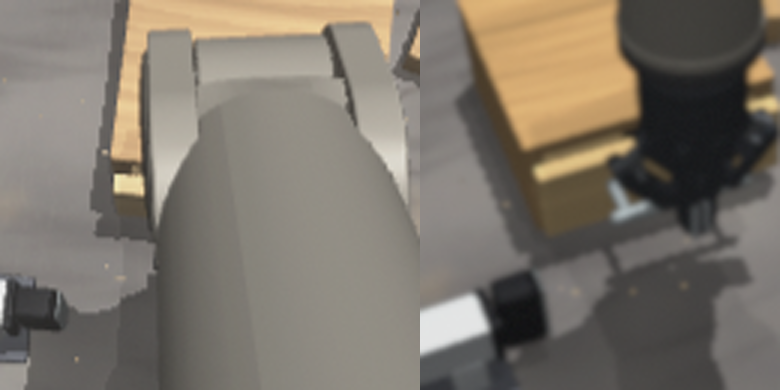

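The drawer is nearly shut. I'll push on until the force rises.

{"fn": "servo_tool", "kwargs": {
  "moves": [
    [[0.15, 0, 0, 0], [0.15, 0, 0, 0], [0.1, 0, 0, 0], [0, 0, 0, 0]]
  ]
}}

```text
clock: 12.82
eef_pos: [0.6463, -0.08, 0.0352]
tcp_rot: [3.141, 0.004, -0.092]
ft_force: [-14.0, 1.3, 9.2]
opening: -0.0
grasp_force: 7.2
```

{"fn": "servo_tool", "kwargs": {
  "moves": [
    [[0, 0, 0, 0], [-0.5, 0, 0, 0], [-0.5, 0, 0, 0], [-0.2, 0, -0.9, 0], [0, 0, -1, 0], [0, 0, -1, 0], [0, 0, -1, 0], [0, -0.5, -0.3, 0], [0, -1, 0, 0], [0, -1, 0, 0]]
  ]
}}

```text
clock: 14.08
eef_pos: [0.6241, -0.0135, 0.141]
tcp_rot: [-3.141, -0.0, -0.092]
ft_force: [0.5, 0.4, -0.1]
opening: -0.0004
grasp_force: 0.0
```

{"fn": "servo_tool", "kwargs": {
  "moves": [
    [[-0.1, -1, 0, 0], [-0.1, -1, 0, 0], [-0.1, -1, 0, 0], [-0.1, -1, 0, 0], [-0.1, -1, 0, 0], [-0.1, -1, 0, 0], [-0.1, -1, 0, 0], [0, -1, 0, 0], [0, 0, 0, 0]]
  ]
}}

```text
clock: 15.2
eef_pos: [0.6247, 0.189, 0.1407]
tcp_rot: [-3.14, 0.0, -0.089]
ft_force: [-0.2, -0.6, 0.6]
opening: 0.0002
grasp_force: 0.0
```

```bash
python3 - <<'E'
from h import *
print(get_obs()["eef_pos"], get_obs()["ft_force"])
cv2.imwrite("pics/i1.png",np.hstack([crop("top",240,80,140,130,3),crop("scene",160,100,170,170,3)[:390]]) if 0 else np.hstack([crop("top",150,80,110,130,3),crop("scene",160,130,150,130,3)]))
E
```

```text
[0.62467811 0.18895294 0.14066225] [-0.21446504 -0.55858882  0.57164099]
```

View pics/i1.png

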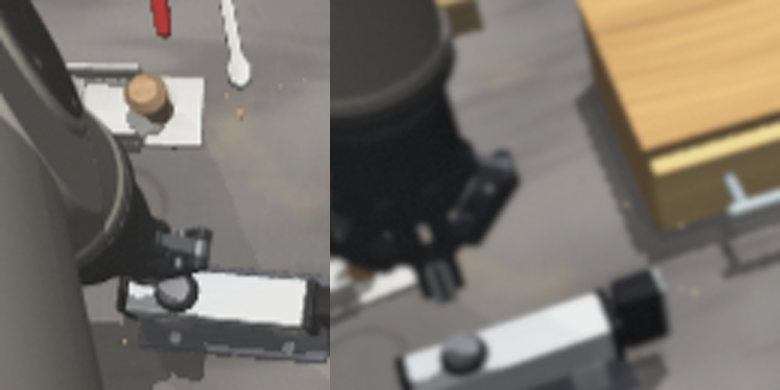

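The drawer front sits flush and the fingertips are above the button. Now I'll press.

{"fn": "servo_tool", "kwargs": {
  "moves": [
    [[-0.08, 0.12, 0.7, 0], [0, 0, 0.7, 0], [0, 0, 0.5, 0], [0, 0, 0.2, 0], [0, 0, 0.1, 0], [0, 0, 0.1, 0], [0, 0, 0.1, 0], [0, 0, 0, 0]]
  ]
}}

```text
clock: 16.3
eef_pos: [0.623, 0.183, 0.0808]
tcp_rot: [-3.141, -0.0, -0.092]
ft_force: [-2.9, 0.0, 5.0]
opening: -0.0001
grasp_force: 1.9
```

{"fn": "servo_tool", "kwargs": {
  "moves": [
    [[0, 0, 0.1, 0], [0, 0, 0.1, 0], [0, 0, 0, 0]]
  ]
}}

```text
clock: 16.68
eef_pos: [0.6234, 0.1835, 0.078]
tcp_rot: [-3.141, -0.002, -0.092]
ft_force: [-12.3, -2.0, 35.9]
opening: 0.0001
grasp_force: 17.7
```

{"fn": "servo_tool", "kwargs": {
  "moves": [
    [[0, 0, -0.4, 0], [0, 0, -1, 0], [0, 0, -1, 0], [0, 0.7, -0.6, 0], [0, 1, 0, 0], [0, 1, 0, 0], [0, 1, 0, 0], [0, 1, 0, 0], [0, 1, 0, 0], [0, 0, 0, 0]]
  ],
  "grip": 0.6
}}

```text
clock: 17.92
eef_pos: [0.6092, 0.0372, 0.1503]
tcp_rot: [3.14, 0.0, -0.096]
ft_force: [-0.4, 0.0, -0.2]
opening: 0.0684
grasp_force: 0.0
```

```bash
python3 - <<'E'
from h import *
print(get_obs()["eef_pos"])
cv2.imwrite("pics/j1.png",np.hstack([crop("top",180,110,130,130,3),crop("scene",180,150,120,130,3)]))
E
```

```text
[0.60922986 0.03717257 0.1502824 ]
```

View pics/j1.png

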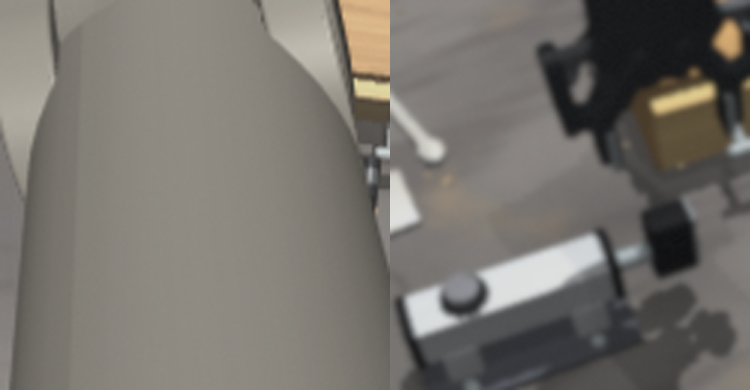

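The head has sprung out; its top is at scene (668,208) in the crop. Now I need its position and the joint room for the 90° turn.

```bash
python3 - <<'E'
from h import *
np.set_printoptions(precision=3,suppress=True)
for X,Y in((668,208),(278+390,210)):print(atz("scene",180+(X-390)/3,150+Y/3,.088))
for P in((.611,.0445,.088),(.608,.0445,.088)):u,v=proj("scene",P);print((u-180)*3+390,(v-150)*3)
print(get_obs()["joint_positions"])
E
```

```text
[0.614 0.046 0.088]
[0.613 0.047 0.088]
672.3551143106056 210.23169008499428
674.174004026439 213.28175927275998
[-0.048  0.41  -0.157  1.821  0.078  0.917 -1.903]
```

{"fn": "servo_tool", "kwargs": {
  "moves": [
    [[0, 0, 0, -0.34], [0, 0, 0, -0.34], [0, 0, 0, -0.34], [0, 0, 0, -0.34], [0, 0, 0, -0.34], [0, 0, 0, -0.34], [0, 0, 0, -0.34], [0, 0, 0, -0.34], [0, 0, 0, -0.28], [0, 0, 0, 0]]
  ]
}}

```text
clock: 19.27
eef_pos: [0.6096, 0.0414, 0.1504]
tcp_rot: [-3.141, -0.001, 1.479]
ft_force: [0.7, 0.3, -0.6]
opening: 0.0685
grasp_force: 0.0
```

{"fn": "servo_tool", "kwargs": {
  "moves": [
    [[0.15, 0.08, 0.5, 0], [0, 0, 0.8, 0], [0, 0, 0.8, 0], [0, 0, 0.8, 0], [0, 0, 0.8, 0], [0, 0, 0.4, 0], [0, 0, 0, 0]]
  ]
}}

```text
clock: 20.15
eef_pos: [0.6117, 0.0445, 0.0473]
tcp_rot: [-3.14, 0.0, 1.479]
ft_force: [0.3, -0.3, 0.3]
opening: 0.0682
grasp_force: 0.0
```

{"fn": "servo_tool", "kwargs": {
  "moves": [
    [[0, 0, 0, 0], [0, 0, 0, 0], [0, 0, 0, 0], [0, 0, 0, 0], [0, 0, 0, 0], [0, 0, 0, 0]]
  ],
  "grip": -1,
  "squeeze": 60
}}

```text
clock: 20.9
eef_pos: [0.6124, 0.0446, 0.0488]
tcp_rot: [3.141, -0.0, 1.479]
ft_force: [-0.7, -0.4, 5.9]
opening: 0.0235
grasp_force: 59.8
```

{"fn": "servo_tool", "kwargs": {
  "moves": [
    [[-0.3, 0, 0, 0], [-0.5, 0, 0, 0], [-0.5, 0, 0, 0], [-0.5, 0, 0, 0], [-0.5, 0, 0, 0], [-0.5, 0, 0, 0], [-0.4, 0, 0, 0], [-0.2, 0, 0, 0], [0, 0, 0, 0]]
  ]
}}

```text
clock: 22.02
eef_pos: [0.605, -0.0403, 0.0488]
tcp_rot: [3.14, -0.001, 1.479]
ft_force: [2.6, 5.0, 4.9]
opening: 0.0235
grasp_force: 59.8
```

{"fn": "servo_tool", "kwargs": {
  "moves": [
    [[-0.2, 0, 0, 0], [-0.15, 0, 0, 0], [-0.1, 0, 0, 0], [0, 0, 0, 0], [0, 0, 0, 0]]
  ]
}}

```text
clock: 22.65
eef_pos: [0.6041, -0.0508, 0.0488]
tcp_rot: [3.14, -0.001, 1.479]
ft_force: [3.2, 6.6, 4.7]
opening: 0.0236
grasp_force: 59.7
```

{"fn": "servo_tool", "kwargs": {
  "moves": [
    [[-0.1, 0, 0, 0], [-0.1, 0, 0, 0], [0, 0, 0, 0], [0, 0, 0, 0], [0, 0, 0, 0]]
  ]
}}

```text
clock: 23.28
eef_pos: [0.604, -0.0527, 0.0488]
tcp_rot: [3.139, -0.004, 1.482]
ft_force: [5.0, 19.4, 2.0]
opening: 0.0232
grasp_force: 59.2
```

The force has jumped to 19 N, so the head is at the hard stop and still held.

```bash
python3 -c "
from plant import *
o=get_obs();print(o['ft_force'],o['grasp_force'],o['eef_pos']);print(hand_in())"
```

```text
[ 4.9945929  19.404966    1.98927815] 59.150360226631165 [ 0.6040114  -0.05272889  0.04876015]
the job is handed in; nothing more can be done
None
```

The job is handed in, verdict not shown: the knob is in the shut drawer, the button was pressed, and the stop's head is held at its second stop (59 N grip, about 19 N pull against the hard end).

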